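# Crack open a stuck heel mould with a pry bar over a lever block

## Task

The two halves of the steel heel mould have stuck together. Set the lever block on the bench in front of the mould's pry slot, put the pry bar over the block with its toe in the slot, and lever the heavy top half up until the mould stands open by about 12 mm (at least 8 mm, and no more than 16 mm, so that it stays well down on its guide pins). Then draw the bar out and lay it flat on the bench clear of the mould, and do not knock the other things about.

Things in the scene. Friction and masses are not known exactly. Their poses are not given: they have to be found in the camera images.
- mould: lower half of the two-part steel heel mould with its grey foot plate, bolted to the bench (does not move). Origin: centre of its underside on the bench; x points from the front (slot side) to the back, z up. Steel part 130 mm in x, 128 mm in y; foot plate 130 x 180 x 12 mm. The parting face between the halves is 62 mm above the bench; the top half is 30 mm thick with a 5 mm raised plate on it, so the closed mould, with the screws on it, is 103 mm high.
- pry_slot (a point): middle of the mouth of the pry slot in the front face, on the floor of the slot (62 mm above the bench). Axes as the mould: x points straight into the slot, y along the front face. The slot is cut in the underside of the top half: 42 mm wide in y, 28 mm deep in x, and 12 mm high when the mould is closed (roof 74 mm above the bench); its roof rises with the top half.
- mould_top (a joint): height in m by which the top half has been lifted on its four guide pins: 0 shut, grows upward to at most 0.026. It weighs about 1.2 kg and drags on the pins with about 22 N, so about 35 N lifts it and it stays at any height where it is left.
- pry_bar: flat dark steel pry bar with a black ribbed rubber grip, 210 mm long, 0.3 kg, loose. Origin: middle of its length, on its flat underside; x points along the bar to the toe, z up. Toe: 24 mm wide, 4.5 mm thick, from x = 65 to 105 mm; shaft: 18 mm wide, 10 mm thick, from x = -25 to 65 mm; grip: 24 mm wide, 16 mm thick, from x = -105 to -25 mm. The underside is flat over the whole length. It balances at about its origin.
- bar_toe (a point): the end of the bar's toe, 105 mm from the bar's origin along x. A bar left on the block with the toe 10 to 25 mm in the slot sinks at the grip until the toe bears under the slot's roof, and stays so; pressing the end of the grip down another 20 to 40 mm then opens the mould by about 12 mm.
- lever_block: hardwood lever block (fulcrum) with a round steel nose along its top, 0.3 kg, loose. Origin: centre of its underside; z up; 50 mm in x, 60 mm in y, 64 mm high. The nose is a 16 mm round bar along y, its crest is over the origin, 64 mm above the bench. The flat ends (60 mm apart in y) are the place to grasp it. Set about 40 mm in front of the slot's mouth, it gives a leverage of about 1 to 2.5 and carries the level bar 2 mm above the slot's floor.
- polish_tin: bystander: flat round polish tin, 80 mm across, 23 mm high; origin under its centre
- wax: bystander: dark lump of cobbler's wax, 36 x 47 x 25 mm; origin under its centre
- spool: bystander: wooden thread spool, 42 mm across, 48 mm high; origin under its centre
- lift_a: bystander: tan heel lift, 55 x 58 x 8 mm; origin under its centre
- lift_b: bystander: black heel lift, 55 x 58 x 8 mm; origin under its centre

How it is judged:
On the way, in this order (a step that is already met when the one before it is completed fails the run):
1. the bar rests on the lever block with its toe in the pry slot of the still closed mould (x of bar_toe in the frame of pry_slot above 0.006 m and z of bar_toe in the frame of pry_slot above -0.001 m and contact force between pry_bar and lever_block above 0.5 N and value of joint mould_top below 0.006 m), for 0.1 s.
2. the top half is levered up at least 8 mm by the bar bearing on the lever block (value of joint mould_top above 0.008 m and contact force between pry_bar and lever_block above 2 N and x of bar_toe in the frame of pry_slot above 0 m), for 0.1 s.
At the end, for the whole second after the job is handed in: the top half stands 8 to 16 mm above the lower half; the pry bar lies flat on the bench (right way up, within about 6 degrees of level, no part raised more than about 8 mm) and at rest, its toe more than 50 mm from the mouth of the slot (value of joint mould_top between 0.008 and 0.016 m and horizontal distance between bar_toe and pry_slot above 0.05 m and height (world z) of pry_bar below 0.008 m and height (world z) of bar_toe below 0.012 m and angle between pry_bar's own z axis and vertical below 0.1 rad and linear speed of pry_bar below 0.02 m/s); the robot touches nothing.
It fails at once if a bystander is moved more than 40 mm (distance of any of polish_tin, wax, spool, lift_a, lift_b from where it was at the start of the episode above 0.04 m).
It fails at once if the bar is thrown or dropped (faster than 1.5 m/s) (linear speed of pry_bar above 1.5 m/s).
It also fails if it takes over 72 s, if anything falls off the work surface, if the arm or the gripper's body presses on something with over 40 N, if the wrist force passes 120 N, or if a joint passes its speed limit or range.

## Robot

A 6-joint arm with a two-finger parallel gripper is mounted at the origin on a cart in front of the work surface, level with it; the furniture and walls round the work are solid. World frame = base frame: x ahead of the robot, y to its left, z up, the work surface at z = 0. Lengths are in m, angles in rad, forces in N, time in s.
With the tool pointing down it reaches from about 0.225 to 0.875 m from the base axis. Payload 3.4 kg.
Tool frame: the origin (TCP) lies at the very end of the fingers, on their centre line; the grasp point (between the pads) lies 19 mm behind it; z points along the fingers, y is the line along which they close (so a half turn about z gives the same grasp; the last joint's range is limited). The gripper opens to 85 mm and grips with 20 to 120 N. Pads are 22 mm wide; open, the fingers measure 114 mm over their backs; the gripper's body (76 mm by 85 mm) begins 54 mm behind the grasp point. The pads swing forward as they close: fully open they stand 13 mm farther back than shut.
Start: joints at [-1.399, 0.276, 1.505, -0, 1.361, -0.121], TCP at [0.166, -0.551, 0.231] pointing down, gripper open.
Joint ranges: [-2.89, 2.89], [-0.75, 2.08], [0.22, 2.7], [-1.18, 4.32], [0.11, 2.71], [-2.7, 2.7]. Speed limits (rad/s): [2.57, 2.57, 3.14, 3.14, 3.14, 3.14].

## Interface

Orientations are given as a unit quaternion [w, x, y, z].
In Python, from rig import get_state, optics, sign_off gives the robot as it stands.
- The arm moves only by the tool send_rows, never from a script. Its argument "increments" is a list of rows, each an object with "gripper": the gripper's target within -1 to 1 (shut at 1, half-way at 0, fully open at -1); "linear": the shift along the world's x, y, z in m, a list of three; "delta_rot": the turn, a rotation vector about the world's x, y, z in rad, a list of three. In form: [{"gripper": gripper, "linear": [dx, dy, dz], "delta_rot": [rx, ry, rz]}, ...]. A call has 1 to 8 rows; each row is the pose to reach, as a shift and turn from the pose commanded when the call began; what a row does not reach only later rows make up. A row lasts 1/10 s, in which the tool goes at most 50 mm and 8.59 degrees, less where a joint would pass 70% of its speed; a pose out of reach is approached as far as the arm can. A call with a gripper value outside its range is refused whole. The fingers move at their own pace and stop on an object; "newtons" is the grip in N (left out, the last holds). Time passes only in rows, so rows that repeat a pose let the fingers close. It gives the time, the measured TCP pose, the force, the opening and the grip force at its end, in the units of the state.
- get_state(): the state, without advancing time (a new reading comes with each control period).
- optics.get_image(name): name is "scene" or "top" or "wrist"; returns a dict with "pixels" (480x640x3 uint8, blue, green, red), "K" (3x3 intrinsics, pixels), "rvec" (rotation vector, rad) and "tvec" (3), from world to camera coordinates, as OpenCV has them; the wrist camera has in their place "T_tool_cam" (4x4, takes a point from camera to tool coordinates, whose origin is the TCP and whose axes are the flange's). Camera axes: x right, y down, z forward; pixel columns grow to the right and rows downward; lengths in m; the calibration is good to about 2 mm. The wrist camera is an equidistant fisheye: a pixel r from the principal point sees the ray r / f radians off the axis. A picture is of the moment at which its call begins: read the wrist's pose just before it. There is no depth.
- sign_off(): hands the job in; it is judged then, once.
The state is a dict: "clock": time; "qpos": joint angles; "qd": joint speeds; "effort": joint torques, N m; "position": TCP position; "ee_rot": TCP orientation; "contact_force": force on the tool from outside, world axes, zero at the start; "moment": the same for the moment, N m; "width": finger opening in m; "gripper_force": force on a finger pad.
Only numpy, scipy, OpenCV 4.12 (cv2) and the standard library are available. Lean on these libraries where they do the work, as an engineer would, in place of code of your own. Each camera call takes 0.05 s, during which the arm holds its last target. There are 200 camera calls.

## Working session

There is one attempt and no reset: what is moved stays moved. The work goes in short steps, Python scripts to look and compute and a tool call to move; the robot and the scene stay as the last step left them, time stands still between calls to the robot, and variables do not carry over. Pictures are saved under pics/ and viewed, at most 11 in all, crops included, and the job is handed in when it is done.

Besides the shell and the picture viewer there is one more tool, called after ">>>" by a JSON object that holds its "method" and its "body", one argument or row to a line. send_rows: Moves the arm, as the interface text tells. Its arguments: {"type":"object","properties":{"increments":{"type":"array"},"newtons":{"type":"number"}},"required":["increments"]}

```bash
mkdir -p pics; ls; python3 - <<'E'
from rig import get_state, optics
import cv2
print(get_state())
for n in ("scene","top"):
    d=optics.get_image(n); cv2.imwrite(f"pics/{n}0.png",d["pixels"]); print(n,d["K"],d["rvec"],d["tvec"])
E
```

```text
pics
{'clock': 0.0, 'qpos': array([-1.39900321e+00,  2.76611675e-01,  1.50611959e+00,  6.80061081e-07,
        1.36071604e+00, -1.21033569e-01]), 'qd': array([-3.16619626e-04, -1.49277211e-03, -3.86194582e-04, -1.12223036e-03,
       -6.61734016e-05,  1.08069386e-03]), 'effort': array([ 1.89547507e-03, -4.16767681e+01, -2.45807236e+01,  4.82751511e-04,
        1.10725666e-02, -1.01765184e-05]), 'position': array([ 0.16586535, -0.55000819,  0.23043561]), 'ee_rot': array([-9.27034335e-04,  9.89300286e-01,  1.45890661e-01, -2.32003770e-05]), 'contact_force': array([ 0.93504444,  0.28203056, -0.8493479 ]), 'moment': array([ 0.02090049, -0.01497119,  0.00172389]), 'gripper_force': 0.0, 'width': 0.08528347843491711}
scene [[447.21142558   0.         319.22173117]
 [  0.         447.21142558 241.86338032]
 [  0.           0.           1.        ]] [ 2.01029991 -0.70961952  0.40201363] [-0.55011408  0.09212723  0.81968592]
top [[435.69133813   0.         320.3109401 ]
 [  0.         435.69133813 238.58781141]
 [  0.           0.           1.        ]] [ 2.20393792 -2.17260206  0.10077629] [-0.29057686  0.46593143  0.89256691]
```

View pics/top0.png

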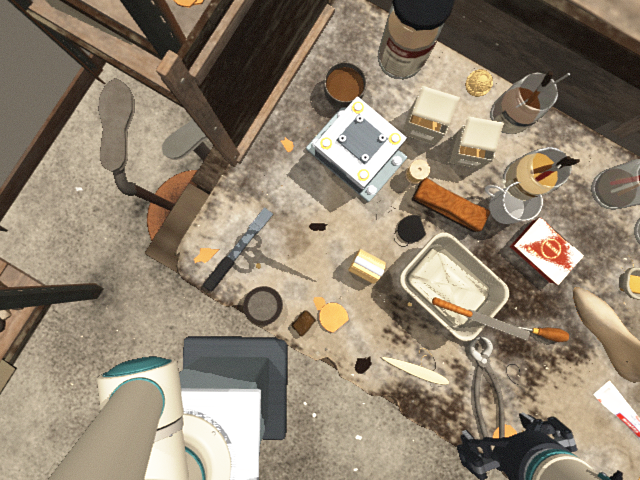

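View pics/scene0.png

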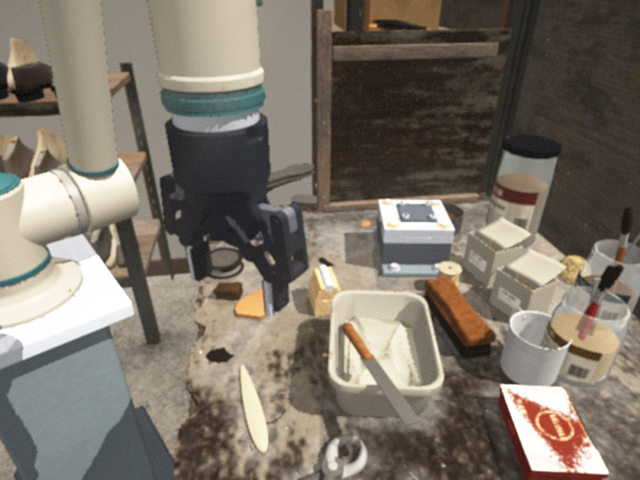

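The top view shows the mould at about (362,145), the bar from (208,283) to its toe at (268,213), and the block at (367,267). The tin, wax and tan lift lie at (263,306), (303,322) and (332,318). The black lift is at (410,230) and the spool at (419,170). I'll enlarge the picture.

```bash
cat > h.py <<'E'
import numpy as np, cv2
from rig import get_state, optics
from scipy.spatial.transform import Rotation as R
def ray(n,uv,z):
    d=optics.get_image(n) if isinstance(n,str) else n
    Rm=cv2.Rodrigues(np.array(d["rvec"]))[0]; t=np.array(d["tvec"]).ravel()
    c=-Rm.T@t; v=Rm.T@np.linalg.inv(d["K"])@np.array([uv[0],uv[1],1.])
    return c+v*(z-c[2])/v[2]
def proj(d,P):
    return cv2.projectPoints(np.array(P,float).reshape(-1,3),np.array(d["rvec"]),np.array(d["tvec"]),np.array(d["K"]),None)[0].reshape(-1,2)
def box(fr,x0,x1,y0,y1,z0,z1):
    # fr=(x,y,yaw)
    c,s=np.cos(fr[2]),np.sin(fr[2])
    return np.array([[fr[0]+c*x-s*y,fr[1]+s*x+c*y,z] for z in(z0,z1) for x,y in((x0,y0),(x1,y0),(x1,y1),(x0,y1))])
def drawbox(img,d,B,col,s=1,o=(0,0)):
    p=((proj(d,B)-o)*s).round().astype(int)
    for a,b in [(0,1),(1,2),(2,3),(3,0),(4,5),(5,6),(6,7),(7,4),(0,4),(1,5),(2,6),(3,7)]:
        cv2.line(img,tuple(map(int,p[a])),tuple(map(int,p[b])),col,1)
E
python3 - <<'E'
from h import *
d=optics.get_image("top")
c=cv2.resize(d["pixels"][90:340,195:455],None,fx=2.3,fy=2.3,interpolation=cv2.INTER_CUBIC)
cv2.imwrite("pics/c1.png",c)
for n,uv,z in [("grip end",(208,287),.016),("toe",(267,212),.005),("mould",(362,143),.1),("block",(367,265),.06),("tin",(263,306),.02),("wax",(303,322),.02),("tan",(332,318),.008),("blk",(410,230),.008),("spool",(419,170),.048)]:
    print(n,ray(d,uv,z).round(3))
E
```

```text
grip end [ 0.366 -0.052  0.016]
toe [ 0.527 -0.169  0.005]
mould [ 0.652 -0.361  0.1  ]
block [ 0.415 -0.377  0.06 ]
tin [ 0.329 -0.167  0.02 ]
wax [ 0.297 -0.251  0.02 ]
tan [ 0.305 -0.311  0.008]
blk [ 0.492 -0.475  0.008]
spool [ 0.613 -0.485  0.048]
```

View pics/c1.png

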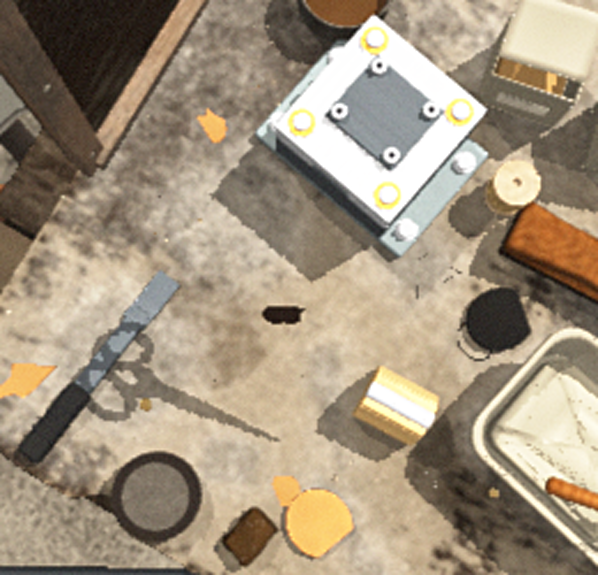

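The crop shows the mould's front facing lower-left, with front top corners at crop (275,140) and (388,222). The block's nose runs along crop (55,38). The bar's toe is at crop (167,280) and its grip end at (30,455). I'll fit poses to these corners.

```bash
python3 - <<'E'
from h import *
from scipy.optimize import least_squares
d=optics.get_image("top"); f=lambda p:np.array(p,float)/2.3+[195,90]
def fit(pts,px,x0):
    pts=np.array(pts)/1000; px=f(px)
    def W(q): c,s=np.cos(q[2]),np.sin(q[2]); return np.c_[q[0]+c*pts[:,0]-s*pts[:,1],q[1]+s*pts[:,0]+c*pts[:,1],pts[:,2]]
    r=least_squares(lambda q:(proj(d,W(q))-px).ravel(),x0); print(r.x.round(4),r.fun.round(1)); return r.x
# mould: +y is left when looking along +x (image upper-left)
M=fit([[-65,64,92],[-65,-64,92],[65,-64,92],[65,64,92],[-65,-90,12],[65,-90,12],[-65,90,12]],[(275,140),(388,222),(487,108),(373,15),(398,255),(487,152),(258,135)],[.65,-.36,-.5])
B=fit([[25,30,54],[25,-30,54],[-25,-30,54],[-25,30,54]],[(385,367),(440,405),(413,445),(355,405)],[.41,-.37,-.5])
P=fit([[105,12,4.5],[105,-12,4.5],[-105,12,14],[-105,-12,14]],[(157,272),(180,287),(18,452),(40,463)],[.44,-.11,-.6])
np.save("poses.npy",[M,B,P])
s=optics.get_image("scene")
im=cv2.resize(d["pixels"][90:340,195:455],None,fx=2.3,fy=2.3,interpolation=cv2.INTER_CUBIC)
im2=cv2.resize(s["pixels"][170:340,190:490],None,fx=2,fy=2,interpolation=cv2.INTER_CUBIC)
for I,dd,sc,o in((im,d,2.3,(195,90)),(im2,s,2,(190,170))):
    for bb,col in [(box(M,-.065,.065,-.064,.064,.062,.092),(0,0,255)),(box(M,-.065,.065,-.09,.09,0,.012),(0,0,255)),(box(B,-.025,.025,-.03,.03,0,.054),(0,255,0)),(box(B,-.001,.001,-.03,.03,.064,.064),(255,0,0)),(box(P,.065,.105,-.012,.012,0,.0045),(255,0,255)),(box(P,-.105,-.025,-.012,.012,0,.016),(255,0,255)),(box(M,-.065,-.037,-.021,.021,.062,.074),(0,255,255))]: drawbox(I,dd,bb,col,sc,o)
im2=cv2.resize(im2,None,fx=1,fy=1); H=np.zeros((575,800,3),np.uint8)
cv2.imwrite("pics/o1.png",im); cv2.imwrite("pics/o2.png",im2)
E
```

```text
[ 0.6564 -0.3591 -0.6752] [-0.3 -4.5  1.2  1.  -0.4  0.4 -1.2  0.4  1.9  1.6  1.1  0.3 -2.3  0.9]
[ 0.413  -0.3804 -0.6041] [ 0.7 -2.1  1.2 -1.3 -1.3  1.7 -0.5  1.7]
[ 0.4449 -0.1114 -0.6301] [ 1.1 -1.   0.1 -0.9 -0.4 -0.2 -0.8  2. ]
```

View pics/o1.png

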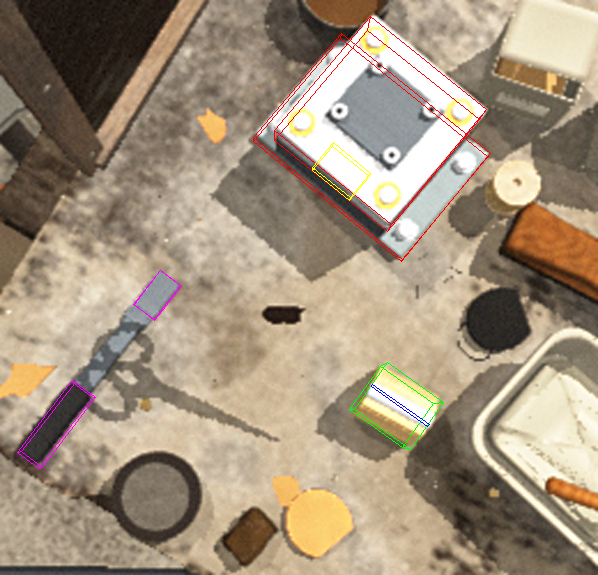

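The overlay fits within a few mm: mould yaw -0.675, slot mouth near (0.606,-0.319), block at (0.413,-0.380), bar at (0.445,-0.111). I'll move above the block.

>>> {"method": "send_rows", "body": {
  "increments": [
    {"gripper": -1,"linear": [0.247,0.17,0.0],"delta_rot": [0,0,-0.897]},
    {"gripper": -1,"linear": [0.247,0.17,0.0],"delta_rot": [0,0,-0.897]},
    {"gripper": -1,"linear": [0.247,0.17,0.0],"delta_rot": [0,0,-0.897]},
    {"gripper": -1,"linear": [0.247,0.17,0.0],"delta_rot": [0,0,-0.897]},
    {"gripper": -1,"linear": [0.247,0.17,0.0],"delta_rot": [0,0,-0.897]},
    {"gripper": -1,"linear": [0.247,0.17,0.0],"delta_rot": [0,0,-0.897]},
    {"gripper": -1,"linear": [0.247,0.17,-0.04],"delta_rot": [0,0,-0.897]},
    {"gripper": -1,"linear": [0.247,0.17,-0.04],"delta_rot": [0,0,-0.897]}
  ]
}}

```text
clock: 1.05
position: [0.4133, -0.3759, 0.1871]
ee_rot: [-0.003, 0.955, -0.296, -0.003]
contact_force: [-1.0, 0.6, -0.7]
width: 0.0853
gripper_force: 0.0
```

>>> {"method": "send_rows", "body": {
  "increments": [
    {"gripper": -1,"linear": [0,0,0],"delta_rot": [0,0,0]},
    {"gripper": -1,"linear": [0,0,0],"delta_rot": [0,0,0]}
  ]
}}

```text
clock: 1.25
position: [0.4128, -0.3819, 0.1924]
ee_rot: [0.001, 0.955, -0.298, 0.001]
contact_force: [0.2, 0.2, -0.3]
width: 0.0855
gripper_force: 0.0
```

```bash
cat >> h.py <<'E'
def wproj(d,st,P):
    q=np.array(st["ee_rot"]); T=np.eye(4); T[:3,:3]=R.from_quat(q[[1,2,3,0]]).as_matrix(); T[:3,3]=st["position"]
    C=np.linalg.inv(T@np.array(d["T_tool_cam"])); P=np.array(P,float).reshape(-1,3)@C[:3,:3].T+C[:3,3]
    K=np.array(d["K"]); rho=np.hypot(P[:,0],P[:,1]); th=np.arctan2(rho,P[:,2])
    return np.c_[K[0,2]+K[0,0]*th*P[:,0]/rho,K[1,2]+K[1,1]*th*P[:,1]/rho]
def wdraw(im,d,st,B,col):
    p=wproj(d,st,B).round().astype(int)
    for a,b in [(0,1),(1,2),(2,3),(3,0),(4,5),(5,6),(6,7),(7,4),(0,4),(1,5),(2,6),(3,7)]:
        cv2.line(im,tuple(map(int,p[a])),tuple(map(int,p[b])),col,1)
E
python3 - <<'E'
from h import *
st=get_state(); d=optics.get_image("wrist"); im=d["pixels"].copy(); M,B,P=np.load("poses.npy")
print(st["clock"],st["position"],st["ee_rot"],d["K"],d["T_tool_cam"])
for bb,col in [(box(M,-.065,.065,-.064,.064,.062,.092),(0,0,255)),(box(M,-.065,.065,-.09,.09,0,.012),(0,0,255)),(box(B,-.025,.025,-.03,.03,0,.054),(0,255,0)),(box(B,-.001,.001,-.03,.03,.064,.064),(255,0,0))]: wdraw(im,d,st,bb,col)
cv2.imwrite("pics/w1.png",im); cv2.imwrite("pics/w1raw.png",d["pixels"])
E
```

```text
1.25 [ 0.41277268 -0.38187815  0.19240092] [ 8.84707626e-04  9.54685609e-01 -2.97614218e-01  6.18867328e-04] [[371.64829954   0.         322.38146631]
 [  0.         371.64829954 244.30951729]
 [  0.           0.           1.        ]] [[ 8.75790671e-04 -9.65465518e-01 -2.60529398e-01  6.68775551e-02]
 [ 9.99999497e-01  9.73031709e-04 -2.44265455e-04 -7.15304036e-04]
 [ 4.89333240e-04 -2.60529053e-01  9.65465884e-01 -1.42098432e-01]
 [ 0.00000000e+00  0.00000000e+00  0.00000000e+00  1.00000000e+00]]
```

View pics/w1.png

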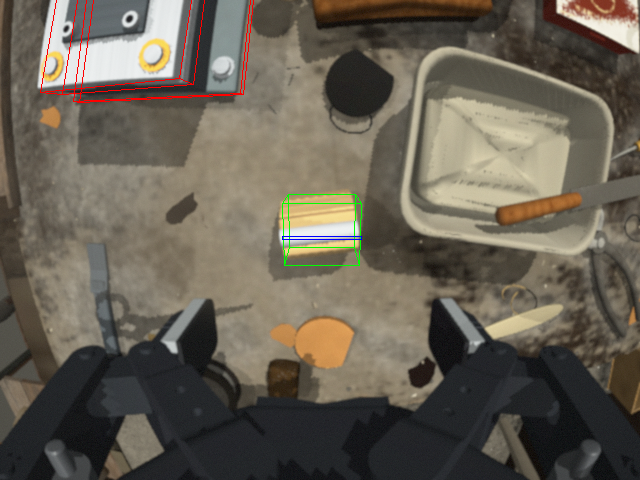

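The wrist view shows the block's nose at about (321,236). It is turned slightly from my fit, and the foot plate's corner is near (243,94). I'll zoom in on both, unmarked.

```bash
python3 - <<'E'
from h import *
i=cv2.imread("pics/w1raw.png"); z=lambda a,s:cv2.resize(a,None,fx=s,fy=s,interpolation=cv2.INTER_CUBIC)
a=z(i[0:110,25:260],2.5); b=z(i[180:280,265:375],3)
o=np.zeros((590,800,3),np.uint8); o[:275,:a.shape[1]]=a; o[280:580,:330]=b
cv2.imwrite("pics/z1.png",o)
E
```

```text
(no output)
```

View pics/z1.png

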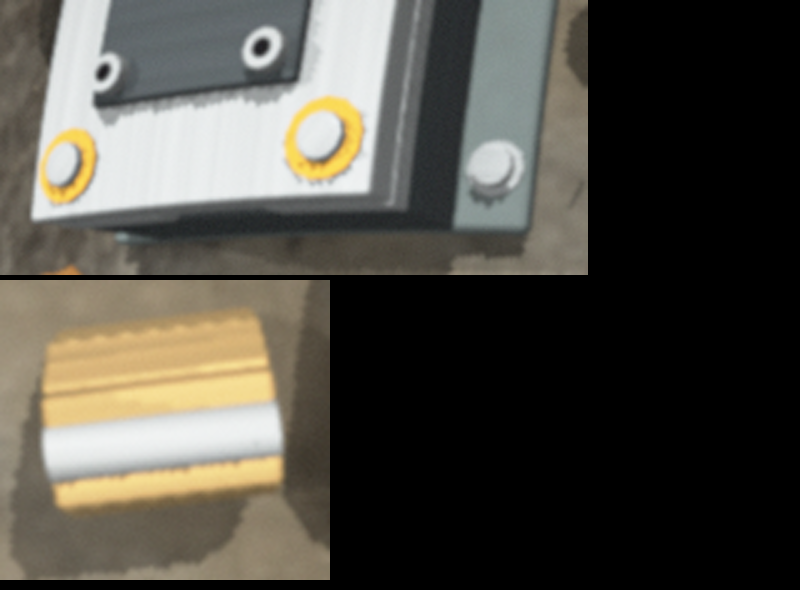

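The zoom gives the mould's top front corners at wrist pixels (38,88) and (173,77). The foot plate's front-right corner is at (236,92). The nose ends are at (279,238) and (359,230). I'll refit.

```bash
python3 - <<'E'
from h import *
from scipy.optimize import least_squares
st={"position":np.array([.41277,-.38188,.1924]),"ee_rot":np.array([8.847e-4,.9546856,-.2976142,6.1887e-4])}
d=optics.get_image("wrist"); M,B,P=np.load("poses.npy"); t=optics.get_image("top")
def W(q,pts): pts=np.array(pts)/1000;c,s=np.cos(q[2]),np.sin(q[2]); return np.c_[q[0]+c*pts[:,0]-s*pts[:,1],q[1]+s*pts[:,0]+c*pts[:,1],pts[:,2]]
bp=[[0,30,56],[0,-30,56]]; bx=np.array([(279.3,238),(359.3,230.3)])
r=least_squares(lambda q:(wproj(d,st,W(q,bp))-bx).ravel(),B); print("B",r.x.round(4),r.fun.round(1)); B=r.x
mp=[[-65,64,92],[-65,-64,92],[-65,-90,12]]; mx=np.array([(38.2,88),(173,76.8),(235.8,92)])
f=lambda q:(wproj(d,st,W(q,mp))-mx).ravel()
print("Mtop in wrist resid",f(M).round(1)); r=least_squares(f,M); print("M wrist only",r.x.round(4),r.fun.round(1))
tp=[[-65,64,92],[-65,-64,92],[65,-64,92],[65,64,92],[-65,-90,12],[65,-90,12]]
tx=np.array([(275,130),(388,222),(487,108),(373,15),(396,254),(487,152)],float)/2.3+[195,90]
g=lambda q:(proj(t,W(q,tp))-tx).ravel()
r=least_squares(g,M); print("M top only",r.x.round(4),r.fun.round(1))
r=least_squares(lambda q:np.r_[f(q),2*g(q)],M); print("both",r.x.round(4)); M=r.x
np.save("poses.npy",[M,B,P])
u=np.array([np.cos(M[2]),np.sin(M[2])]); print("mouth",M[:2]-.065*u,"ful",M[:2]-.105*u,"u",u)
E
```

```text
B [ 0.4146 -0.3794 -0.5055] [ 1.4 -0.2 -1.4  0.1]
Mtop in wrist resid [1.8 3.7 5.5 0.7 4.3 0.5]
M wrist only [ 0.6596 -0.3586 -0.697 ] [-1.  -0.   0.5 -0.2  0.1  0.2]
M top only [ 0.6581 -0.3584 -0.691 ] [-0.7 -1.7  0.1  0.2 -0.7  0.3 -0.8 -0.5  1.6  1.5  0.7  0.3]
both [ 0.6587 -0.3585 -0.6942]
mouth [ 0.60878031 -0.31691293] ful [ 0.57803797 -0.29132175] u [ 0.76855855 -0.63977946]
```

>>> {"method": "send_rows", "body": {
  "increments": [
    {"gripper": -1,"linear": [0.002,0.002,-0.05],"delta_rot": [0,0,0.1]},
    {"gripper": -1,"linear": [0.002,0.002,-0.09],"delta_rot": [0,0,0.1]},
    {"gripper": -1,"linear": [0.002,0.002,-0.13],"delta_rot": [0,0,0.1]},
    {"gripper": -1,"linear": [0.002,0.002,-0.155],"delta_rot": [0,0,0.1]},
    {"gripper": -1,"linear": [0.002,0.002,-0.167],"delta_rot": [0,0,0.1]},
    {"gripper": -1,"linear": [0.002,0.002,-0.167],"delta_rot": [0,0,0.1]},
    {"gripper": 0,"linear": [0.002,0.002,-0.167],"delta_rot": [0,0,0.1]},
    {"gripper": 0,"linear": [0.002,0.002,-0.167],"delta_rot": [0,0,0.1]}
  ],
  "newtons": 40
}}

```text
clock: 2.2
position: [0.4158, -0.3801, 0.0263]
ee_rot: [0.001, 0.968, -0.249, 0.001]
contact_force: [-3.0, 4.1, 23.8]
width: 0.0599
gripper_force: 37.9
```

>>> {"method": "send_rows", "body": {
  "increments": [
    {"gripper": 0.3,"linear": [0,0,0],"delta_rot": [0,0,0]},
    {"gripper": 0.3,"linear": [0,0,0],"delta_rot": [0,0,0]},
    {"gripper": 0.3,"linear": [0,0,0],"delta_rot": [0,0,0]},
    {"gripper": 0.3,"linear": [0,0,0],"delta_rot": [0,0,0]},
    {"gripper": 0.3,"linear": [0,0,0],"delta_rot": [0,0,0]}
  ]
}}

```text
clock: 2.7
position: [0.416, -0.3802, 0.0264]
ee_rot: [0.002, 0.968, -0.249, 0.002]
contact_force: [-0.0, -1.4, 7.0]
width: 0.0599
gripper_force: 44.7
```

>>> {"method": "send_rows", "body": {
  "increments": [
    {"gripper": 0.3,"linear": [0,0,0.04],"delta_rot": [0,0,0]},
    {"gripper": 0.3,"linear": [0.02,0.03,0.06],"delta_rot": [0,0,-0.05]},
    {"gripper": 0.3,"linear": [0.05,0.06,0.06],"delta_rot": [0,0,-0.1]},
    {"gripper": 0.3,"linear": [0.08,0.08,0.06],"delta_rot": [0,0,-0.15]},
    {"gripper": 0.3,"linear": [0.12,0.1,0.06],"delta_rot": [0,0,-0.192]},
    {"gripper": 0.3,"linear": [0.135,0.111,0.06],"delta_rot": [0,0,-0.192]},
    {"gripper": 0.3,"linear": [0.135,0.111,0.06],"delta_rot": [0,0,-0.192]},
    {"gripper": 0.3,"linear": [0.135,0.111,0.06],"delta_rot": [0,0,-0.192]}
  ]
}}

```text
clock: 3.5
position: [0.5491, -0.267, 0.0839]
ee_rot: [0.0, 0.94, -0.34, -0.001]
contact_force: [-0.3, 0.6, -3.2]
width: 0.0599
gripper_force: 45.8
```

```bash
python3 - <<'E'
from h import *
st=get_state(); d=optics.get_image("wrist"); im=d["pixels"].copy(); M,B,P=np.load("poses.npy")
print(st["position"],st["ee_rot"])
for bb,col in [(box(M,-.065,.065,-.064,.064,.062,.092),(0,0,255)),(box(M,-.065,.065,-.09,.09,0,.012),(0,0,255)),(box(M,-.065,-.037,-.021,.021,.062,.074),(0,255,255))]: wdraw(im,d,st,bb,col)
cv2.imwrite("pics/w2.png",im)
E
```

```text
[ 0.54909341 -0.26699641  0.08386242] [ 2.00928401e-04  9.40290728e-01 -3.40370515e-01 -1.10432262e-03]
```

View pics/w2.png

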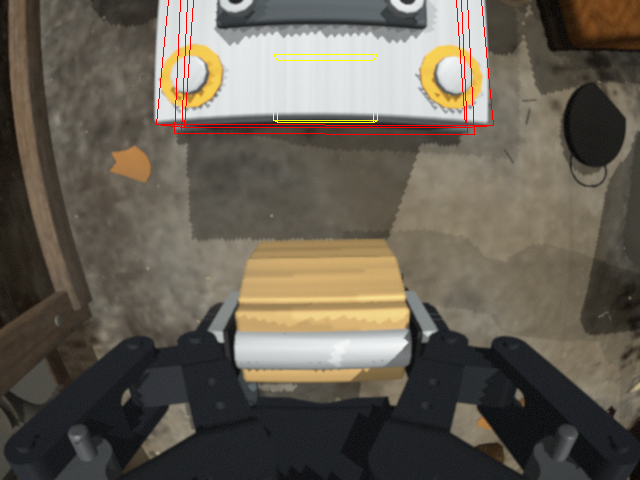

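The wrist view matches the mould model to about 1 mm. The block is centred on the slot, about 79 mm from it. I'll move in 38 mm, set it down and release.

>>> {"method": "send_rows", "body": {
  "increments": [
    {"gripper": 0.3,"linear": [0.015,-0.012,-0.01],"delta_rot": [0,0,0]},
    {"gripper": 0.3,"linear": [0.029,-0.024,-0.03],"delta_rot": [0,0,0]},
    {"gripper": 0.3,"linear": [0.029,-0.024,-0.045],"delta_rot": [0,0,0]},
    {"gripper": 0.3,"linear": [0.029,-0.024,-0.054],"delta_rot": [0,0,0]},
    {"gripper": 0.3,"linear": [0.029,-0.024,-0.058],"delta_rot": [0,0,0]},
    {"gripper": 0.3,"linear": [0.029,-0.024,-0.059],"delta_rot": [0,0,0]},
    {"gripper": 0.3,"linear": [0.029,-0.024,-0.059],"delta_rot": [0,0,0]}
  ]
}}

```text
clock: 4.25
position: [0.5775, -0.2919, 0.0265]
ee_rot: [0.0, 0.94, -0.341, -0.001]
contact_force: [-2.6, 0.4, 1.8]
width: 0.0594
gripper_force: 46.3
```

>>> {"method": "send_rows", "body": {
  "increments": [
    {"gripper": -0.5,"linear": [0,0,0],"delta_rot": [0,0,0]},
    {"gripper": -0.5,"linear": [0,0,0],"delta_rot": [0,0,0]},
    {"gripper": -0.8,"linear": [0,0,0],"delta_rot": [0,0,0]},
    {"gripper": -0.8,"linear": [0,0,0],"delta_rot": [0,0,0]},
    {"gripper": -0.8,"linear": [0,0,0.03],"delta_rot": [0,0,0]},
    {"gripper": -0.8,"linear": [0,0,0.07],"delta_rot": [0,0,0]},
    {"gripper": -0.8,"linear": [0,0,0.1],"delta_rot": [0,0,0]},
    {"gripper": -0.8,"linear": [0,0,0.1],"delta_rot": [0,0,0]}
  ]
}}

```text
clock: 5.05
position: [0.582, -0.2933, 0.1306]
ee_rot: [0.001, 0.94, -0.341, 0.005]
contact_force: [0.5, -0.6, 0.4]
width: 0.0766
gripper_force: 0.0
```

>>> {"method": "send_rows", "body": {
  "increments": [
    {"gripper": -0.8,"linear": [-0.17,0.206,0.02],"delta_rot": [0,0,0.066]},
    {"gripper": -0.8,"linear": [-0.17,0.206,0.02],"delta_rot": [0,0,0.066]},
    {"gripper": -0.8,"linear": [-0.17,0.206,0.02],"delta_rot": [0,0,0.066]},
    {"gripper": -0.8,"linear": [-0.17,0.206,0.02],"delta_rot": [0,0,0.066]},
    {"gripper": -0.8,"linear": [-0.17,0.206,0.02],"delta_rot": [0,0,0.066]},
    {"gripper": -0.3,"linear": [-0.17,0.206,0.02],"delta_rot": [0,0,0.066]},
    {"gripper": -0.3,"linear": [-0.17,0.206,0.02],"delta_rot": [0,0,0.066]},
    {"gripper": -0.3,"linear": [-0.17,0.206,0.02],"delta_rot": [0,0,0.066]}
  ]
}}

```text
clock: 5.85
position: [0.4101, -0.0862, 0.1455]
ee_rot: [0.0, 0.951, -0.31, 0.001]
contact_force: [-0.8, -1.3, -0.4]
width: 0.0557
gripper_force: 0.0
```

```bash
python3 - <<'E'
from h import *
st=get_state(); d=optics.get_image("wrist"); im=d["pixels"].copy(); M,B,P=np.load("poses.npy")
print(st["position"],st["ee_rot"])
for bb,col in [(box(P,.065,.105,-.012,.012,0,.0045),(255,0,255)),(box(P,-.105,-.025,-.012,.012,0,.016),(255,0,255)),(box((.578,-.2925,-.695),-.001,.001,-.03,.03,.064,.064),(255,0,0)),(box(M,-.065,.065,-.09,.09,0,.012),(0,0,255))]: wdraw(im,d,st,bb,col)
cv2.imwrite("pics/w3.png",im)
E
```

```text
[ 0.41013417 -0.08618388  0.14549   ] [ 3.43797040e-04  9.50868671e-01 -3.09592385e-01  1.09863090e-03]
```

View pics/w3.png

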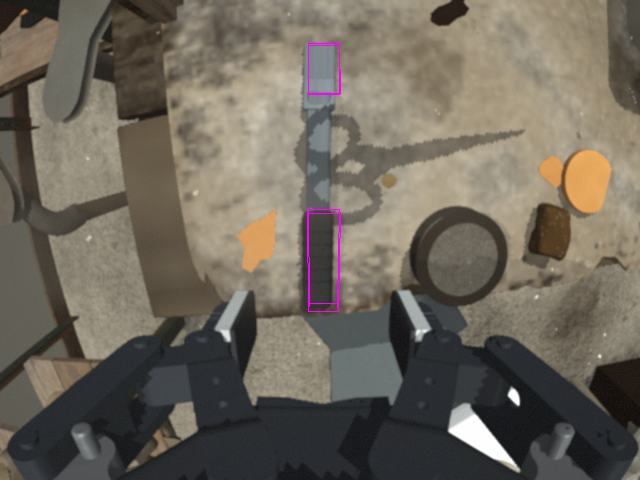

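The wrist view shows the bar about 3 px left of my fit (2–3 mm in its +y), with its length position and yaw right. I'll correct, descend and grip.

>>> {"method": "send_rows", "body": {
  "increments": [
    {"gripper": -0.3,"linear": [0,0.003,-0.05],"delta_rot": [0,0,0]},
    {"gripper": -0.3,"linear": [0,0.003,-0.09],"delta_rot": [0,0,0]},
    {"gripper": -0.3,"linear": [0,0.003,-0.12],"delta_rot": [0,0,0]},
    {"gripper": -0.3,"linear": [0,0.003,-0.135],"delta_rot": [0,0,0]},
    {"gripper": -0.3,"linear": [0,0.003,-0.141],"delta_rot": [0,0,0]},
    {"gripper": 0.3,"linear": [0,0.003,-0.141],"delta_rot": [0,0,0]},
    {"gripper": 0.8,"linear": [0,0.003,-0.141],"delta_rot": [0,0,0]},
    {"gripper": 0.8,"linear": [0,0.003,-0.141],"delta_rot": [0,0,0]}
  ],
  "newtons": 80
}}

```text
clock: 6.7
position: [0.4103, -0.0832, 0.0053]
ee_rot: [0.0, 0.951, -0.31, 0.001]
contact_force: [0.4, 1.0, -2.0]
width: 0.0215
gripper_force: 78.5
```

>>> {"method": "send_rows", "body": {
  "increments": [
    {"gripper": 1,"linear": [0,0,0],"delta_rot": [0,0,0]},
    {"gripper": 1,"linear": [0,0,0],"delta_rot": [0,0,0]},
    {"gripper": 1,"linear": [0,0,0],"delta_rot": [0,0,0]},
    {"gripper": 1,"linear": [0,0,0],"delta_rot": [0,0,0]}
  ]
}}

```text
clock: 7.1
position: [0.4102, -0.0831, 0.0052]
ee_rot: [0.0, 0.951, -0.31, 0.002]
contact_force: [0.5, -2.2, 7.0]
width: 0.0217
gripper_force: 79.5
```

>>> {"method": "send_rows", "body": {
  "increments": [
    {"gripper": 1,"linear": [0,0,0.02],"delta_rot": [0,0,0]},
    {"gripper": 1,"linear": [0,0,0.05],"delta_rot": [0,0,0]},
    {"gripper": 1,"linear": [0,-0.01,0.08],"delta_rot": [0,0,0]},
    {"gripper": 1,"linear": [0.02,-0.045,0.085],"delta_rot": [0,0,-0.03]},
    {"gripper": 1,"linear": [0.042,-0.08,0.085],"delta_rot": [0,0,-0.065]},
    {"gripper": 1,"linear": [0.06,-0.112,0.085],"delta_rot": [0,0,-0.065]},
    {"gripper": 1,"linear": [0.064,-0.122,0.085],"delta_rot": [0,0,-0.065]},
    {"gripper": 1,"linear": [0.064,-0.122,0.085],"delta_rot": [0,0,-0.065]}
  ]
}}

```text
clock: 7.9
position: [0.4727, -0.2054, 0.0885]
ee_rot: [-0.0, 0.94, -0.341, -0.001]
contact_force: [-1.6, 0.5, -3.6]
width: 0.0215
gripper_force: 79.0
```

```bash
python3 - <<'E'
from h import *
st=get_state(); d=optics.get_image("wrist"); im=d["pixels"].copy(); M,B,P=np.load("poses.npy")
p=st["position"]; q=st["ee_rot"]; yaw=2*np.arctan2(q[2],q[1]); print(p,q,yaw,st["moment"])
c=np.array([np.cos(yaw),np.sin(yaw)]); o=p[:2]+.045*c; b=(o[0],o[1],yaw); z=p[2]-.0052
for bb,col in [(box(b,.065,.105,-.012,.012,z,z+.0045),(255,0,255)),(box(b,-.105,-.025,-.012,.012,z,z+.016),(255,0,255)),(box((.578,-.2925,-.695),-.001,.001,-.03,.03,.064,.064),(255,0,0)),(box(M,-.065,.065,-.064,.064,.062,.092),(0,0,255)),(box(M,-.065,-.037,-.021,.021,.062,.074),(0,255,255))]: wdraw(im,d,st,bb,col)
s=optics.get_image("scene")["pixels"]
a=cv2.resize(im[:330,200:440],None,fx=1.7,fy=1.7); e=cv2.resize(s[190:300,290:470],None,fx=2.1,fy=2.1,interpolation=cv2.INTER_CUBIC)
O=np.zeros((565,800,3),np.uint8); O[:a.shape[0],:a.shape[1]]=a; O[:e.shape[0],410:410+e.shape[1]]=e
cv2.imwrite("pics/w4.png",O); cv2.imwrite("pics/scene_closed.png",s); cv2.imwrite("pics/top_closed.png",optics.get_image("top")["pixels"])
E
```

```text
[ 0.47274739 -0.20537098  0.08854706] [-1.57457006e-04  9.39894006e-01 -3.41465102e-01 -9.03810809e-04] -0.6969508082433881 [0.09769547 0.14651226 0.01875695]
```

View pics/w4.png

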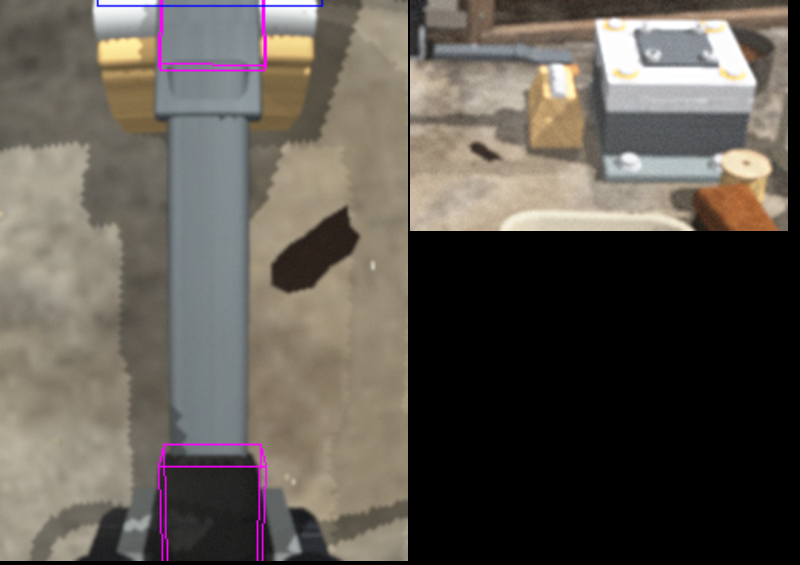

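The bar is held straight and its toe lies over the nose. The scene inset shows the toe end near full pixel (369.5,216). I'll check the sag against that.

```bash
python3 - <<'E'
from h import *
s=optics.get_image("scene"); t=optics.get_image("top"); p=np.array([.4727,-.2054]); yaw=-.697; c=np.array([np.cos(yaw),np.sin(yaw)]); v=np.array([-c[1],c[0]])
for dz in (-.006,0,.006):
    P=[[*(p+.15*c+y*v),.0833+dz+z] for y in(-.012,.012) for z in (0,.0045)]+[[*(p+.11*c-.012*v),.0833+dz*.73]]
    print(dz,proj(s,P).round(1).tolist())
for n,d,(x0,y0) in (("s",s,(350,200)),):
    g=cv2.cvtColor(d["pixels"],cv2.COLOR_BGR2GRAY)[206:226,352:376]; print(g)
E
```

```text
-0.006 [[368.0, 223.0], [368.2, 221.0], [367.2, 217.4], [367.3, 215.4], [347.8, 222.1]]
0 [[368.2, 220.3], [368.3, 218.3], [367.3, 214.8], [367.4, 212.8], [347.9, 220.2]]
0.006 [[368.4, 217.6], [368.5, 215.6], [367.5, 212.1], [367.6, 210.1], [348.0, 218.2]]
[[105 108 105 103 103 100 101 100 105 100  98 100 104 103 100 102 104 104
  108 109 109 107 104 107]
 [102 108 113 101 103  93  95  97  96  93  95  91  88  99  98  94  99 102
  100 109 105 103 101 105]
 [ 99 103 101 101  96  89  90  94  92  89  89  82  89  90  92  92  98  94
   97  97  96  94 101  95]
 [ 98  97  99  97  92  88  88  86  88  85  86  83  95 102  99 104 106 107
  105 105 106 107 105 108]
 [107 103  99 101  94  93 104  93  98  95  90 103 119 126 126 128 126 123
  127 126 130 130 127 131]
 [120 121 116 119 121 117 116 115 119 120 111 125 132 141 145 140 143 139
  141 142 145 145 148 154]
 [142 135 143 140 132 130 132 134 132 134 130 133 136 139 136 140 136 142
  140 138 145 149 152 148]
 [141 146 159 161 148 140 132 137 135 136 143 141 137 132 133 127 133 131
  133 134 136 144 142 137]
 [146 151 159 159 155 148 143 143 
[... 478 characters left out ...]
03 106 110 116 127 135 149 144 134 122 125 132 124 123 126 140 136
  123 125 118 115 112 112]
 [120 126 127 132 141 180 206 222 219 202 172 151 151 145 141 141 154 144
  133 126 128 127 119 115]
 [178 195 190 172 178 216 243 252 255 252 239 211 198 189 177 175 177 163
  138 130 127 128 127 120]
 [208 228 221 205 192 220 245 255 255 255 253 241 230 218 201 192 187 179
  155 137 128 127 127 119]
 [208 222 221 201 193 205 242 254 255 255 253 247 240 232 215 197 192 186
  164 138 128 122 124 114]
 [184 203 203 191 186 204 241 254 254 254 252 247 241 238 226 197 187 182
  158 141 127 124 117 118]
 [159 178 189 181 178 202 237 251 254 254 252 247 243 243 236 201 169 159
  147 142 136 134 129 118]]
```

The sag is within about 2 mm. I'll lower to 2.5 mm above the nose and slide the toe in.

>>> {"method": "send_rows", "body": {
  "increments": [
    {"gripper": 1,"linear": [0.001,0.001,-0.01],"delta_rot": [0,0,0]},
    {"gripper": 1,"linear": [0.001,0.001,-0.017],"delta_rot": [0,0,0]},
    {"gripper": 1,"linear": [0.001,0.001,-0.017],"delta_rot": [0,0,0]},
    {"gripper": 1,"linear": [0.009,-0.0055,-0.017],"delta_rot": [0,0,0]},
    {"gripper": 1,"linear": [0.017,-0.012,-0.017],"delta_rot": [0,0,0]},
    {"gripper": 1,"linear": [0.023,-0.017,-0.017],"delta_rot": [0,0,0]},
    {"gripper": 1,"linear": [0.028,-0.021,-0.017],"delta_rot": [0,0,0]},
    {"gripper": 1,"linear": [0.0325,-0.025,-0.017],"delta_rot": [0,0,0]}
  ]
}}

```text
clock: 8.95
position: [0.5061, -0.2302, 0.0723]
ee_rot: [0.0, 0.94, -0.341, 0.0]
contact_force: [0.7, -1.1, -3.4]
width: 0.0216
gripper_force: 79.0
```

>>> {"method": "send_rows", "body": {
  "increments": [
    {"gripper": 1,"linear": [0,0,0],"delta_rot": [0,0,0]},
    {"gripper": 1,"linear": [0,0,0],"delta_rot": [0,0,0]}
  ]
}}

```text
clock: 9.15
position: [0.5052, -0.2295, 0.0722]
ee_rot: [-0.0, 0.94, -0.341, -0.0]
contact_force: [0.2, 0.1, -2.9]
width: 0.022
gripper_force: 79.0
```

```bash
python3 - <<'E'
from h import *
st=get_state(); p=st["position"]; q=st["ee_rot"]; print(p,2*np.arctan2(q[2],q[1]),st["contact_force"],st["moment"])
s=optics.get_image("scene")["pixels"];d=optics.get_image("wrist")["pixels"]
a=cv2.resize(d[:330,150:490],None,fx=1.2,fy=1.2); e=cv2.resize(s[190:300,290:470],None,fx=2.1,fy=2.1,interpolation=cv2.INTER_CUBIC)
O=np.zeros((400,800,3),np.uint8); O[:a.shape[0],:a.shape[1]]=a; O[:e.shape[0],415:415+e.shape[1]]=e
cv2.imwrite("pics/w5.png",O)
E
```

```text
[ 0.50520692 -0.22947214  0.07217286] -0.6953512771179104 [ 0.17746569  0.11696764 -2.92528556] [0.12977749 0.07422242 0.0068135 ]
```

View pics/w5.png

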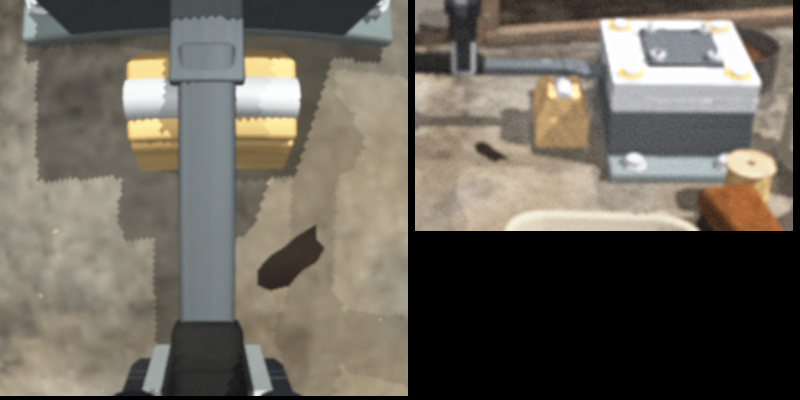

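The toe is about 15 mm in the slot with no contact force. Next I'll lower the bar onto the nose.

>>> {"method": "send_rows", "body": {
  "increments": [
    {"gripper": 1,"linear": [0,0,-0.002],"delta_rot": [0,0,0]},
    {"gripper": 1,"linear": [0,0,-0.003],"delta_rot": [0,0,0]},
    {"gripper": 1,"linear": [0,0,-0.004],"delta_rot": [0,0,0]},
    {"gripper": 1,"linear": [0,0,-0.004],"delta_rot": [0,0,0]},
    {"gripper": 1,"linear": [0,0,-0.004],"delta_rot": [0,0,0]}
  ]
}}

```text
clock: 9.75
position: [0.5052, -0.2293, 0.0685]
ee_rot: [-0.0, 0.94, -0.341, -0.0]
contact_force: [-0.9, 0.6, 0.4]
width: 0.0215
gripper_force: 79.4
```

>>> {"method": "send_rows", "body": {
  "increments": [
    {"gripper": 1,"linear": [0,0,-0.002],"delta_rot": [-0.019,-0.023,0]},
    {"gripper": 1,"linear": [0,0,-0.005],"delta_rot": [-0.038,-0.046,0]},
    {"gripper": 1,"linear": [0,0,-0.009],"delta_rot": [-0.064,-0.077,0]},
    {"gripper": 1,"linear": [0,0,-0.009],"delta_rot": [-0.064,-0.077,0]},
    {"gripper": 1,"linear": [0,0,-0.009],"delta_rot": [-0.064,-0.077,0]}
  ]
}}

```text
clock: 10.25
position: [0.5064, -0.2302, 0.0601]
ee_rot: [0.017, 0.939, -0.34, 0.048]
contact_force: [1.1, -1.2, -0.5]
width: 0.0219
gripper_force: 79.4
```

>>> {"method": "send_rows", "body": {
  "increments": [
    {"gripper": 1,"linear": [0,0,-0.003],"delta_rot": [-0.02,-0.024,0]},
    {"gripper": 1,"linear": [0.0003,-0.0002,-0.006],"delta_rot": [-0.042,-0.05,0]},
    {"gripper": 1,"linear": [0.0006,-0.0005,-0.0095],"delta_rot": [-0.064,-0.077,0]},
    {"gripper": 1,"linear": [0.0006,-0.0005,-0.0095],"delta_rot": [-0.064,-0.077,0]},
    {"gripper": 1,"linear": [0.0006,-0.0005,-0.0095],"delta_rot": [-0.064,-0.077,0]}
  ]
}}

```text
clock: 10.75
position: [0.5067, -0.2303, 0.0518]
ee_rot: [0.034, 0.935, -0.339, 0.095]
contact_force: [-4.2, 3.0, 13.0]
width: 0.0219
gripper_force: 80.9
```

```bash
cat > lift.py <<'E'
from h import *
# track top-plate features between closed and present scene/top pictures -> lift
M=np.load("poses.npy")[0]
def lift():
    out=[]
    for n in ("scene","top"):
        d=optics.get_image(n); a=cv2.imread(f"pics/{n}_closed.png",0); b=cv2.cvtColor(d["pixels"],cv2.COLOR_BGR2GRAY)
        W=lambda z:proj(d,[[M[0]+x*np.cos(M[2])-y*np.sin(M[2]),M[1]+x*np.sin(M[2])+y*np.cos(M[2]),z] for x in np.arange(-.05,.051,.0125) for y in np.arange(-.05,.051,.0125)])
        p0=W(.095).astype(np.float32)
        p1,s,e=cv2.calcOpticalFlowPyrLK(a,b,p0.reshape(-1,1,2),None,winSize=(13,13),maxLevel=2)
        f=(p1.reshape(-1,2)-p0)[s.ravel()==1]; g=((W(.105)-W(.095))/10)[s.ravel()==1]
        k=(f*g).sum(1)/(g*g).sum(1); out.append((n,"mm",np.median(k).round(2),np.percentile(k,[25,75]).round(2),"px/mm",np.linalg.norm(g,axis=1).mean().round(2)))
    return out
if __name__=="__main__":
    st=get_state(); print(st["position"],R.from_quat(np.array(st["ee_rot"])[[1,2,3,0]]).as_matrix()[:,2].round(3),st["contact_force"].round(1)); print(*lift(),sep="\n")
E
python3 lift.py
```

```text
[ 0.50668673 -0.23029269  0.05176956] [ 0.154 -0.128 -0.98 ] [-4.2  3.  13. ]
('scene', 'mm', np.float64(4.38), array([4.2 , 4.49]), 'px/mm', np.float64(0.46))
('top', 'mm', np.float64(4.29), array([3.97, 5.48]), 'px/mm', np.float64(0.17))
```

The mould is open 4.3 mm and both cameras agree. I'll continue.

>>> {"method": "send_rows", "body": {
  "increments": [
    {"gripper": 1,"linear": [0.0004,-0.0003,-0.003],"delta_rot": [-0.02,-0.024,0]},
    {"gripper": 1,"linear": [0.0008,-0.0007,-0.006],"delta_rot": [-0.042,-0.05,0]},
    {"gripper": 1,"linear": [0.0014,-0.0012,-0.0095],"delta_rot": [-0.067,-0.081,0]},
    {"gripper": 1,"linear": [0.0014,-0.0012,-0.0095],"delta_rot": [-0.067,-0.081,0]},
    {"gripper": 1,"linear": [0.0014,-0.0012,-0.0095],"delta_rot": [-0.067,-0.081,0]}
  ]
}}

```text
clock: 11.35
position: [0.5073, -0.2311, 0.041]
ee_rot: [0.051, 0.929, -0.337, 0.143]
contact_force: [-2.7, 2.0, 6.9]
width: 0.0218
gripper_force: 80.3
```

```bash
python3 lift.py
```

```text
[ 0.50729977 -0.23112505  0.04102854] [ 0.231 -0.192 -0.954] [-2.7  2.   6.9]
('scene', 'mm', np.float64(10.43), array([10.04, 10.65]), 'px/mm', np.float64(0.46))
('top', 'mm', np.float64(10.56), array([ 9.54, 11.23]), 'px/mm', np.float64(0.17))
```

A bit more, to about 12 mm.

>>> {"method": "send_rows", "body": {
  "increments": [
    {"gripper": 1,"linear": [0.0003,-0.0002,-0.0015],"delta_rot": [-0.01,-0.012,0]},
    {"gripper": 1,"linear": [0.0005,-0.0004,-0.0027],"delta_rot": [-0.018,-0.022,0]},
    {"gripper": 1,"linear": [0.0005,-0.0004,-0.0027],"delta_rot": [-0.018,-0.022,0]},
    {"gripper": 1,"linear": [0.0005,-0.0004,-0.0027],"delta_rot": [-0.018,-0.022,0]}
  ]
}}

```text
clock: 11.85
position: [0.5079, -0.2316, 0.0391]
ee_rot: [0.056, 0.927, -0.336, 0.156]
contact_force: [-5.1, 4.3, 15.9]
width: 0.0214
gripper_force: 81.5
```

```bash
python3 lift.py
```

```text
[ 0.50790887 -0.23156376  0.03907522] [ 0.252 -0.209 -0.945] [-5.1  4.3 15.9]
('scene', 'mm', np.float64(11.03), array([10.73, 11.3 ]), 'px/mm', np.float64(0.46))
('top', 'mm', np.float64(11.11), array([10.67, 12.38]), 'px/mm', np.float64(0.17))
```

The mould is open 11 mm. I'll level the bar, then draw it out.

>>> {"method": "send_rows", "body": {
  "increments": [
    {"gripper": 1,"linear": [-0.0005,0.0004,0.007],"delta_rot": [0.043,0.051,0]},
    {"gripper": 1,"linear": [-0.001,0.0008,0.0135],"delta_rot": [0.085,0.103,0]},
    {"gripper": 1,"linear": [-0.0015,0.0013,0.02],"delta_rot": [0.128,0.154,0]},
    {"gripper": 1,"linear": [-0.002,0.0017,0.0265],"delta_rot": [0.17,0.206,0]},
    {"gripper": 1,"linear": [-0.0025,0.0021,0.033],"delta_rot": [0.213,0.257,0]},
    {"gripper": 1,"linear": [-0.0025,0.0021,0.036],"delta_rot": [0.213,0.257,0]},
    {"gripper": 1,"linear": [-0.0025,0.0021,0.036],"delta_rot": [0.213,0.257,0]},
    {"gripper": 1,"linear": [-0.0025,0.0021,0.036],"delta_rot": [0.213,0.257,0]}
  ]
}}

```text
clock: 12.75
position: [0.5041, -0.2286, 0.0728]
ee_rot: [-0.0, 0.94, -0.341, -0.001]
contact_force: [-0.1, 0.7, -3.4]
width: 0.0215
gripper_force: 79.0
```

```bash
python3 lift.py
```

```text
[ 0.50413558 -0.22862963  0.07279825] [-0.002  0.001 -1.   ] [-0.1  0.7 -3.4]
('scene', 'mm', np.float64(11.04), array([10.81, 11.29]), 'px/mm', np.float64(0.46))
('top', 'mm', np.float64(11.26), array([10.8 , 12.21]), 'px/mm', np.float64(0.17))
```

>>> {"method": "send_rows", "body": {
  "increments": [
    {"gripper": 1,"linear": [-0.008,0.0064,0.002],"delta_rot": [0,0,0]},
    {"gripper": 1,"linear": [-0.016,0.013,0.003],"delta_rot": [0,0,0]},
    {"gripper": 1,"linear": [-0.025,0.021,0.004],"delta_rot": [0,0,0]},
    {"gripper": 1,"linear": [-0.035,0.029,0.01],"delta_rot": [0,0,0]},
    {"gripper": 1,"linear": [-0.05,0.042,0.02],"delta_rot": [0,0,0]},
    {"gripper": 1,"linear": [-0.065,0.06,0.025],"delta_rot": [0,0,0.02]},
    {"gripper": 1,"linear": [-0.08,0.09,0.025],"delta_rot": [0,0,0.05]},
    {"gripper": 1,"linear": [-0.09,0.12,0.025],"delta_rot": [0,0,0.065]}
  ]
}}

```text
clock: 13.65
position: [0.4135, -0.1082, 0.0992]
ee_rot: [0.0, 0.951, -0.31, -0.0]
contact_force: [0.4, 0.5, -2.8]
width: 0.0215
gripper_force: 79.0
```

>>> {"method": "send_rows", "body": {
  "increments": [
    {"gripper": 1,"linear": [-0.003,0.025,-0.01],"delta_rot": [0,0,0]},
    {"gripper": 1,"linear": [-0.003,0.025,-0.04],"delta_rot": [0,0,0]},
    {"gripper": 1,"linear": [-0.003,0.025,-0.065],"delta_rot": [0,0,0]},
    {"gripper": 1,"linear": [-0.003,0.025,-0.08],"delta_rot": [0,0,0]},
    {"gripper": 1,"linear": [-0.003,0.025,-0.087],"delta_rot": [0,0,0]},
    {"gripper": 1,"linear": [-0.003,0.025,-0.087],"delta_rot": [0,0,0]}
  ]
}}

```text
clock: 14.25
position: [0.4116, -0.0842, 0.0114]
ee_rot: [0.0, 0.951, -0.31, -0.001]
contact_force: [-0.5, 0.5, -3.4]
width: 0.0219
gripper_force: 79.0
```

>>> {"method": "send_rows", "body": {
  "increments": [
    {"gripper": 1,"linear": [0,0,-0.002],"delta_rot": [0,0,0]},
    {"gripper": 1,"linear": [0,0,-0.004],"delta_rot": [0,0,0]},
    {"gripper": 1,"linear": [0,0,-0.006],"delta_rot": [0,0,0]},
    {"gripper": 1,"linear": [0,0,-0.006],"delta_rot": [0,0,0]},
    {"gripper": 1,"linear": [0,0,-0.006],"delta_rot": [0,0,0]}
  ]
}}

```text
clock: 14.75
position: [0.4128, -0.0847, 0.0059]
ee_rot: [0.0, 0.951, -0.31, 0.0]
contact_force: [-0.3, -1.1, -2.0]
width: 0.0216
gripper_force: 79.1
```

>>> {"method": "send_rows", "body": {
  "increments": [
    {"gripper": 0.2,"linear": [0,0,0],"delta_rot": [0,0,0]},
    {"gripper": -0.3,"linear": [0,0,0],"delta_rot": [0,0,0]},
    {"gripper": -0.3,"linear": [0,0,0],"delta_rot": [0,0,0]},
    {"gripper": -0.3,"linear": [0,0,0.02],"delta_rot": [0,0,0]},
    {"gripper": -0.3,"linear": [0,0,0.06],"delta_rot": [0,0,0]},
    {"gripper": -0.3,"linear": [0,0,0.1],"delta_rot": [0,0,0]},
    {"gripper": -0.3,"linear": [0,0,0.14],"delta_rot": [0,0,0]},
    {"gripper": -0.3,"linear": [0,0,0.14],"delta_rot": [0,0,0]}
  ]
}}

```text
clock: 15.55
position: [0.4163, -0.086, 0.1507]
ee_rot: [0.0, 0.951, -0.31, 0.006]
contact_force: [1.3, -0.4, -0.5]
width: 0.0553
gripper_force: 0.0
```

```bash
python3 lift.py; python3 - <<'E'
from h import *
w=optics.get_image("wrist")["pixels"]; t=optics.get_image("top")["pixels"]
O=np.zeros((400,800,3),np.uint8); O[:300,:400]=cv2.resize(w,(400,300)); c=cv2.resize(t[90:340,195:455],(400,385)); O[:385,400:]=c
cv2.imwrite("pics/end.png",O)
E
```

```text
[ 0.41632489 -0.08595299  0.15070345] [ 0.011 -0.004 -1.   ] [ 1.3 -0.4 -0.5]
('scene', 'mm', np.float64(11.04), array([10.77, 11.28]), 'px/mm', np.float64(0.46))
('top', 'mm', np.float64(11.16), array([10.06, 11.67]), 'px/mm', np.float64(0.17))
```

View pics/end.png

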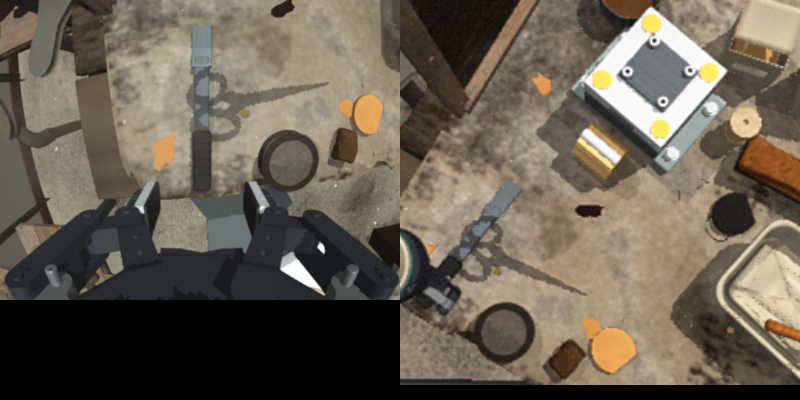

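The bar lies flat on the bench, well clear of the mould. The mould stands 11 mm open, the bystanders are where they were, and the gripper is free, so I'm handing in.

```bash
python3 -c "
from rig import sign_off; print(sign_off())"
```

```text
the job is handed in; nothing more can be done
None
```

The top half was levered up and stands about 11 mm open by both cameras; the bar lies flat on the bench clear of the mould, no bystander appears moved, and the job is handed in (no verdict came back).

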